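# Roll a chair rung onto its setting-out line

### The job

Two turned chair rungs lie on the white setting-out board: one already lies on its pencil line, the other lies loose between the two lines. With the fingertips on top of the loose rung, push it sideways so that it rolls across the board to the free line, and leave it lying centred and straight along that line, with some of the line showing past both of its ends. Only roll it: do not pick it up, and leave the other rung and everything else where it is.

Things in the scene. Friction and masses are not known exactly. Their poses are not given: they have to be found in the camera images.
- rung: the loose rung, the one to roll: pale brown wood, about 85 g, 160 mm long, lying flat. Its middle 120 mm is a plain cylinder of 32 mm diameter that rolls on the board; each end is a 20 mm tenon of 18 mm diameter, clear of the board. Origin on its axis, half-way along, 28 mm above the table; x along the rung, y and z turn as it rolls. Let go at slow speed it stops within about 1 cm.
- rung_end1 (a point): centre of one end face of the loose rung, on its axis, 80 mm from the rung's origin along its +x
- rung_end2 (a point): centre of the other end face of the loose rung, 80 mm from the rung's origin along its -x
- free_line: the free pencil line: a dark straight line 230 mm long and 4 mm wide drawn on the board, with no rung on it at the start. Origin at the line's middle, on the board's upper face (12 mm above the table); x runs along the line, y lies across it, z up. It lies to the left or to the right of the loose rung, 45 to 100 mm away.
- used_line: the other pencil line, the same size, with the other rung lying on it, on the opposite side of the loose rung. Origin and axes as for the free line.
- laid_rung: the other rung (same shape, size and origin), which already lies on its line; leave it there. x along it, origin 28 mm above the table.
- board: white setting-out board, 340 x 300 x 12 mm, fixed to the table. Origin at the centre of its underside; x along its 340 mm side, z up. The two pencil lines run roughly along its x. Two thin grey lines across it, along its y, are only the ends of the drawing.
- sanding_block: cork sanding block 38 x 70 x 26 mm on the board, near its +x edge beyond the ends of the lines; loose, leave it. Origin at the centre of its underside.
- knob: small dark turned wooden knob, 30 mm wide and 34 mm tall, standing on the board near its -x edge, short of the ends of the lines; loose, leave it. Origin at the centre of its underside.
- try_square: try square lying flat on the table to the right: wooden stock 120 mm long, steel blade reaching 180 mm to its +y, 18 mm tall; leave it. Origin at the centre of the stock's underside.
- screwdriver: screwdriver 200 mm long with wooden handle lying on the table to the left; leave it. Origin half-way along, at table height; x along it.
Not all that is in view belongs to the job. Leave any blue or red look-alike of the rung alone.

How it is judged:
On the way:
1. the loose rung has been rolled: it has turned at least a third of a turn (2 rad) about its own axis (angle between rung's own z axis and vertical above 2 rad and height (world z) of rung below 0.034 m).
At the end, for the whole second after the job is handed in: The loose rung lies on the board on the free line: the centre of each of its ends is within 7 mm of the line, sideways, and its middle is within 36 mm of the line's middle, lengthways; it is at rest, and the other rung is within 8 mm of where it was (y of rung_end1 in the frame of free_line between -0.007 and 0.007 m and z of rung_end1 in the frame of free_line between 0.01 and 0.022 m and y of rung_end2 in the frame of free_line between -0.007 and 0.007 m and z of rung_end2 in the frame of free_line between 0.01 and 0.022 m and x of rung in the frame of free_line between -0.036 and 0.036 m and linear speed of rung below 0.01 m/s and distance of laid_rung from where it was at the start of the episode below 0.008 m); the robot touches nothing.
It fails at once if the loose rung is lifted or stood up (an end 8 mm above its height on the board) (height (world z) of any of rung_end1, rung_end2 above 0.036 m).
It fails at once if the loose rung falls off the board (height (world z) of rung below 0.022 m).
It fails at once if the other rung is moved more than 8 mm (distance of laid_rung from where it was at the start of the episode above 0.008 m).
It fails at once if another thing on the board or the table is moved more than 15 mm (distance of any of sanding_block, knob, try_square, screwdriver from where it was at the start of the episode above 0.015 m).
It also fails if it takes over 58 s, if anything falls off the work surface, if the arm or the gripper's body presses on something with over 40 N, if the wrist force passes 120 N, or if a joint passes its speed limit or range.

### The arm

A 7-joint arm with a two-finger parallel gripper is mounted at the origin on the work surface. World frame = base frame: x ahead of the robot, y to its left, z up, the work surface at z = 0. Lengths are in m, angles in rad, forces in N, time in s.
With the tool pointing down it reaches from about 0.425 to 1.025 m from the base axis. Payload 9.4 kg.
Tool frame: the origin (TCP) lies midway between the tips of the shut fingers; the grasp point (between the pads) lies 19 mm behind it (ctrl.grip_depth is the distance from the TCP to the grasp point, in m); y points along the fingers, x is the direction in which the jaws open and shut, and the axes are right-handed (so a half turn about y gives the same grasp; the last joint's range is limited). The gripper opens to 85 mm and grips with 20 to 120 N. Pads are 22 mm wide; open, the fingers measure 114 mm over their backs; the gripper's body (76 mm by 85 mm) begins 54 mm behind the grasp point. The pads swing forward as they close: fully open they stand 13 mm farther back than shut.
Start: joints at [-1.297, 0.599, -0.003, 1.599, 0.002, 0.943, -0.08], TCP at [0.249, 0.681, 0.231] pointing down, gripper open.
Joint ranges: [-2.57, 2.57], [-0.35, 1.97], [-1.29, 1.29], [0.11, 2.56], [-1.05, 4.19], [0.11, 1.86], [-2.63, 2.63]. Speed limits (rad/s): [2.22, 2.22, 3.01, 3.01, 3.14, 3.14, 3.14].

### API

Orientations are given as a rotation vector (axis times angle).
In Python, from workcell import ctrl, imaging gives the robot as it stands.
- The arm moves only by the shell command python3 -m crank 'ROWS' [OPENING]. ROWS is a JSON object of lists of equal length, an entry for each row: "linear": the shift along the tool's x, y, z in m, a list of three; "rot": the turn, a rotation vector about the tool's x, y, z in rad, a list of three. In form: {"linear": [[dx, dy, dz], ...], "rot": [[ax, ay, az], ...]}. A call has 1 to 12 rows; each row shifts and turns the pose as measured when the row begins, along the tool's axes as they then stand; what a row does not reach is not made up. A row lasts 1/12 s, in which the tool goes at most 41.7 mm and 7.16 degrees, less where a joint would pass 70% of its speed; a pose out of reach is approached as far as the arm can. A call with a gripper value outside its range is refused whole. OPENING is the closure, from -1 (fully open) to 1 (shut), so that 0 is half open, set as the call begins (- or left out, the last holds). The fingers move at their own pace and stop on an object; the grip force is fixed at half the most. Time passes only in rows, so rows that do not move let the fingers close. It gives the time, the measured TCP pose, the force and the opening at its end, in the units of the state.
- ctrl.state(): the state, without advancing time (a new reading comes with each control period).
- imaging.grab_frame(name): name is "scene" or "top" or "wrist"; returns a dict with "pixels" (480x640x3 uint8, red, green, blue), "fov_y" (degrees; the focal length in pixels is half the picture's height over the tangent of half this angle, whatever the lens; pixels are square), "cx", "cy" (the principal point, pixels), "k1" (the pictures are not rectified: a ray, as slopes to the right and down, at radius r is drawn at 1 + k1 r^2 times it, then the intrinsics apply), "eye" and "orientation" of the camera in the world; the wrist camera has in their place "T_tool_cam" (4x4, takes a point from camera to tool coordinates, whose origin is the TCP and whose axes are the tool frame's). Camera axes: x right, y up, looking along -z (the intrinsics and any distortion apply to the point x, -y, -z); pixel columns grow to the right and rows downward; lengths in m; the calibration is good to about 2 mm. A picture is of the moment at which its call begins: read the wrist's pose just before it. There is no depth.
- ctrl.finish_job(): hands the job in, once; it reports no verdict.
The state is a dict: "time_s": time; "qpos": joint angles; "joint_vel": joint speeds; "joint_efforts": joint torques, N m; "eef_pos": TCP position; "tool_rot": TCP orientation; "force": force on the tool from outside, world axes, zero at the start; "ft_torque": the same for the moment, N m; "opening": opening from 0.0 (shut) to 1.0 (fully open).
Only numpy, scipy, OpenCV 4.12 (cv2) and the standard library are available. Lean on these libraries where they do the work, as an engineer would, in place of code of your own. Each camera call takes 0.05 s, during which the arm holds its last target. There are 200 camera calls.

## Working session

There is one attempt and no reset: what is moved stays moved. The work goes in short steps, Python scripts to look and compute and a shell command to move; the robot and the scene stay as the last step left them, time stands still between calls to the robot, and variables do not carry over. Pictures are saved under pics/ and viewed, about 8 in all and at most 12, crops included, and the job is handed in when it is done.

```bash
mkdir -p pics; ls; cat > h.py <<'E'
import numpy as np, cv2
from scipy.spatial.transform import Rotation as R
from workcell import ctrl, imaging
def cam(f):
    h=f["pixels"].shape[0]; fl=h/2/np.tan(np.radians(f["fov_y"])/2)
    if "T_tool_cam" in f:
        s=f["_s"]; T=np.array(f["T_tool_cam"]); Rt=R.from_rotvec(s["tool_rot"]).as_matrix()
        return fl,Rt@T[:3,3]+np.array(s["eef_pos"]),Rt@T[:3,:3]
    o=np.array(f["orientation"],float)
    M=o if o.shape==(3,3) else (R.from_rotvec(o).as_matrix() if o.size==3 else R.from_quat(o).as_matrix())
    return fl,np.array(f["eye"]),M
def p2w(f,u,v,z):
    fl,e,M=cam(f); d=np.array([(u-f["cx"])/fl,(v-f["cy"])/fl]); s=d.copy()
    for _ in range(20): s=d/(1+f["k1"]*(s@s))
    r=M@np.array([s[0],-s[1],-1]); return e+r*(z-e[2])/r[2]
def w2p(f,P):
    fl,e,M=cam(f); c=M.T@(np.array(P)-e); s=np.array([c[0],-c[1]])/-c[2]
    s=s*(1+f["k1"]*(s@s)); return s*fl+[f["cx"],f["cy"]]
def grab(n):
    s=ctrl.state(); f=imaging.grab_frame(n); f["_s"]=s; return f
def save(f,n,crop=None,k=1):
    im=f["pixels"][:,:,::-1]
    if crop: a,b,c,d=crop; im=im[b:d,a:c]
    cv2.imwrite("pics/"+n,cv2.resize(im,None,fx=k,fy=k,interpolation=cv2.INTER_CUBIC))
E
python3 - <<'E'
from h import *
f=grab("top"); print({k:v for k,v in f.items() if k not in("pixels","_s")}); save(f,"top0.png")
print(ctrl.state())
for z in(0,): print([p2w(f,u,v,0.012).round(3) for u,v in((0,0),(640,0),(0,480),(640,480))])
E
```

```text
pics
{'fov_y': 46.60647950551035, 'cx': 318.33314918622887, 'cy': 229.46419532609679, 'k1': 0.040168759977023655, 'eye': array([ 0.23247211, -0.02509731,  1.3025954 ]), 'orientation': array([ 0.15999462, -0.15777093, -1.54908213])}
{'time_s': 0.05, 'qpos': array([-1.29670109,  0.60012709, -0.00258717,  1.60010137,  0.00175138,
        0.94288398, -0.07978517]), 'joint_vel': array([-0.00021378,  0.00061575,  0.00124103, -0.00120902, -0.00115915,
       -0.00074842,  0.00076386]), 'joint_efforts': array([ 4.51204964e-03, -7.78724957e+01,  1.57084342e+00, -2.58907020e+01,
        1.24890078e-02,  5.76694671e-03, -2.96009148e-05]), 'eef_pos': array([0.24896314, 0.68043103, 0.23042506]), 'tool_rot': array([-1.3559053 , -0.94622131,  0.94820428]), 'force': array([-0.02817642,  0.4797153 ,  0.69207939]), 'ft_torque': array([-0.0250018 ,  0.00230482,  0.00673235]), 'opening': 0.9964169797380326}
[array([1.078, 0.794, 0.012]), array([ 1.103, -0.825,  0.012]), array([-0.056,  0.647,  0.012]), array([-0.035, -0.713,  0.012])]
```

View pics/top0.png

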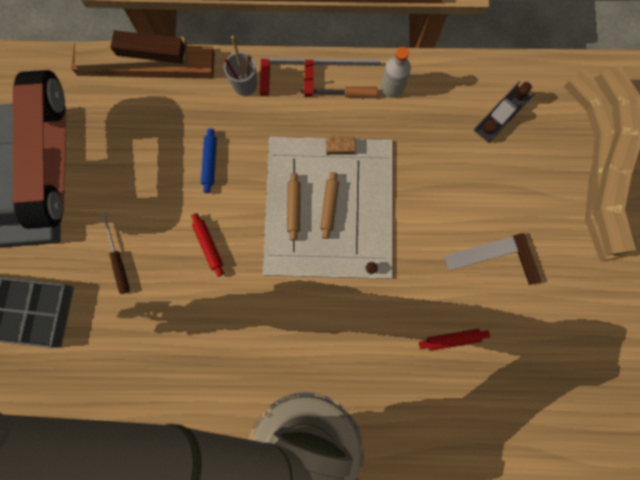

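The top view shows the board (265–393, 137–277), the laid rung at about (293, 207), the loose rung tilted at about (330, 205), and the free line at column 357 (rows 160–253), to the right. I'll enlarge this area.

```bash
python3 - <<'E'
from h import *
f=grab("top"); save(f,"top1.png",(260,130,400,280),4)
Rm=R.from_rotvec(f["_s"]["tool_rot"]).as_matrix(); print(Rm.round(3))
f2=grab("scene"); save(f2,"sc.png"); 
E
```

```text
[[ 0.344 -0.    -0.939]
 [ 0.939 -0.001  0.344]
 [-0.002 -1.    -0.   ]]
```

View pics/top1.png

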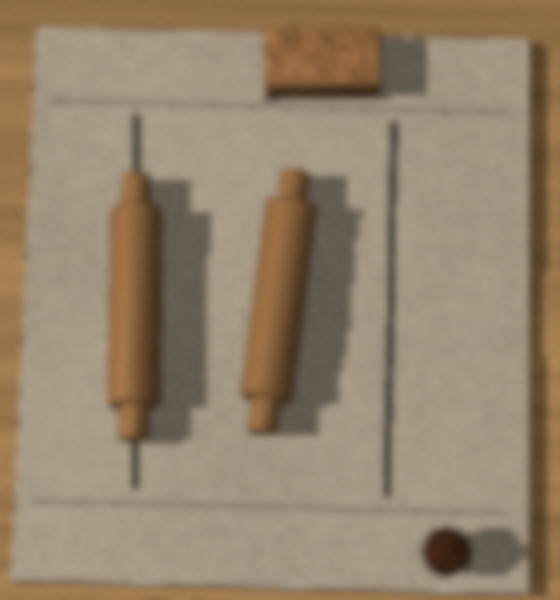

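```bash
cat >> h.py <<'E'
def yaw(a,b): return np.degrees(np.arctan2(a[1]-b[1],a[0]-b[0]))
E
python3 - <<'E'
from h import *
f=grab("top")
g=lambda x,y,z:p2w(f,260+x/4-.4,130+y/4-.4,z)
a,b=g(293,170,.028),g(262,433,.028); print("rung",a,b,(a+b)/2,np.linalg.norm(a-b),yaw(a,b))
c,d=g(394,122,.012),g(387,496,.012); print("line",c,d,(c+d)/2,np.linalg.norm(c-d),yaw(c,d))
l,m=g(134,172,.028),g(131,440,.028);print("laid",l,m,np.linalg.norm(l-m),yaw(l,m))
E
```

```text
rung [ 0.63473399 -0.05357435  0.028     ] [ 0.47485507 -0.03724732  0.028     ] [ 0.55479453 -0.04541083  0.028     ] 0.1607104304499556 -5.8309019124937596
line [ 0.67105377 -0.11481574  0.012     ] [ 0.44150979 -0.11111922  0.012     ] [ 0.55628178 -0.11296748  0.012     ] 0.22957374387924906 -0.9225975293064438
laid [0.6319719  0.04117576 0.028     ] [0.46949979 0.03888032 0.028     ] 0.16248833339085783 0.8094338378614372
```

View pics/sc.png

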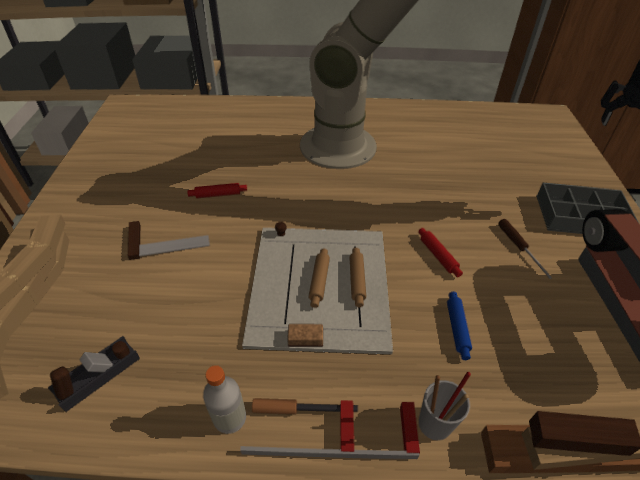

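```bash
python3 -m crank '{"linear":[[-0.007,0,-0.04],[-0.007,0,-0.04],[-0.007,0,-0.039],[-0.007,0,-0.039],[-0.007,0,-0.038],[-0.007,0,-0.038],[-0.007,0,-0.038],[-0.007,0,-0.037],[-0.007,0,-0.037],[-0.007,0,-0.036],[-0.007,0,-0.036],[-0.007,0,-0.036]],"rot":[[0,0.055,0],[0,0.055,0],[0,0.055,0],[0,0.055,0],[0,0.055,0],[0,0.055,0],[0,0.055,0],[0,0.055,0],[0,0.055,0],[0,0.055,0],[0,0.055,0],[0,0.055,0]]}' -0.5
python3 - <<'E'
from h import *
s=ctrl.state(); print(R.from_rotvec(s["tool_rot"]).as_matrix().round(3), s["eef_pos"],s["opening"],s["force"])
E
```

```text
time_s: 1.2
eef_pos: [0.5569, 0.3415, 0.225]
tool_rot: [-1.524, -0.426, 0.434]
force: [0.5, -0.2, 0.3]
opening: 0.75
[[ 0.853 -0.006 -0.522]
 [ 0.522  0.002  0.853]
 [-0.004 -1.     0.005]] [0.55692902 0.34150914 0.22500898] 0.7501034146288564 [ 0.52850915 -0.18851586  0.32742486]
```

```bash
python3 -m crank '{"linear":[[-0.017,0,-0.029],[-0.016,0.008,-0.03],[-0.014,0.008,-0.031],[-0.012,0.008,-0.032],[-0.011,0.008,-0.032],[-0.009,0.008,-0.033],[-0.008,0.008,-0.033],[-0.006,0.008,-0.034],[-0.004,0.008,-0.034],[-0.002,0.008,-0.034],[0,0.008,-0.034],[0.001,0.008,-0.034]],"rot":[[0,0.056,0],[0,0.056,0],[0,0.056,0],[0,0.056,0],[0,0.056,0],[0,0.056,0],[0,0.056,0],[0,0.056,0],[0,0.056,0],[0,0.056,0],[0,0.056,0],[0,0.056,0]]}' -0.5
cat >> h.py <<'E'
def st():
    s=ctrl.state(); M=R.from_rotvec(s["tool_rot"]).as_matrix()
    print(s["time_s"],s["eef_pos"].round(4),"yaw",np.degrees(np.arctan2(M[1,0],M[0,0])).round(2),"tilt",M[2].round(4),s["force"].round(1),s["opening"]); return s,M
def goal(x,y,z,yw):
    s,M=st(); print("lin",(M.T@(np.array([x,y,z])-s["eef_pos"])).round(4))
    T=R.from_euler('z',yw,degrees=True).as_matrix()@np.array([[1,0,0],[0,0,1],[0,-1,0.]])
    print("rot",R.from_matrix(M.T@T).as_rotvec().round(4))
E
python3 - <<'E'
from h import *
goal(.555,-.045,.12,-5.8)
f=grab("wrist"); save(f,"w0.png"); print(f["T_tool_cam"])
E
```

```text
time_s: 2.2
eef_pos: [0.55, -0.0868, 0.1342]
tool_rot: [-1.564, 0.123, -0.126]
force: [0.2, -0.3, 0.1]
opening: 0.746
2.2 [ 0.55   -0.0868  0.1342] yaw -9.11 tilt [ 0.0017 -1.      0.0037] [ 0.2 -0.3  0.1] 0.7464650949291044
lin [-0.0017  0.0143  0.0421]
rot [-0.0037 -0.0578  0.0018]
[[ 9.99999781e-01  4.74998584e-04 -4.60607838e-04  2.11971213e-04]
 [-5.74087464e-04  2.76791374e-01 -9.60929865e-01 -1.42693342e-01]
 [-3.28948049e-04  9.60929919e-01  2.76791586e-01  6.97519204e-02]
 [ 0.00000000e+00  0.00000000e+00  0.00000000e+00  1.00000000e+00]]
```

View pics/w0.png

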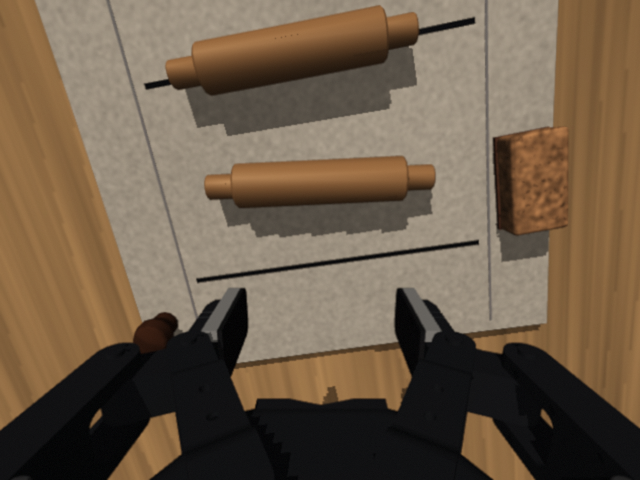

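```bash
cat > m.py <<'E'
from h import *
def meas(f,r1,r2,l1,l2):
    a,b=p2w(f,*r1,.028),p2w(f,*r2,.028); c,d=p2w(f,*l1,.012),p2w(f,*l2,.012)
    o=(c+d)/2; x=(d-c)/np.linalg.norm(d-c); y=np.array([-x[1],x[0],0])
    print("rung",((a+b)/2).round(4),np.linalg.norm(a-b).round(4),yaw(b,a).round(2))
    print("line",o.round(4),np.linalg.norm(c-d).round(4),yaw(d,c).round(2))
    for p in(a,b,(a+b)/2): print("in line: x %.4f y %.4f"%((p-o)@x,(p-o)@y))
E
python3 - <<'E'
from m import *
f=grab("wrist"); meas(f,(206,187),(435,177),(198,280),(478,242)) 
for z in(.012,):print("knob",p2w(f,150,345,z))
E
python3 -m crank '{"linear":[[0,0.01,0.014],[0,0.01,0.014],[0,0.01,0.014],[0,0,0.007]],"rot":[[-0.0037,-0.03,0.0018],[0,-0.03,0],[0,0,0],[0,0,0]]}'
```

```text
rung [ 0.5552 -0.0553  0.028 ] 0.1629 -7.36
line [ 0.5564 -0.1221  0.012 ] 0.2278 -1.66
in line: x -0.0842 y 0.0748
in line: x 0.0779 y 0.0586
in line: x -0.0031 y 0.0667
knob [ 0.38598448 -0.17022364  0.012     ]
time_s: 2.63
eef_pos: [0.5557, -0.0397, 0.1007]
tool_rot: [-1.572, 0.081, -0.079]
force: [0.5, 0.9, 0.8]
opening: 0.75
```

```bash
python3 - <<'E'
from h import *
goal(.555,-.045,.07,-5.8)
f=grab("wrist"); st(); save(f,"w1.png")
E
```

```text
2.6333 [ 0.5557 -0.0397  0.1007] yaw -5.86 tilt [-0.0011 -1.     -0.0027] [0.5 0.9 0.8] 0.7496280469132915
lin [-0.0002  0.0307 -0.0053]
rot [ 0.0027 -0.0011 -0.0011]
2.6833 [ 0.556  -0.0381  0.1012] yaw -5.75 tilt [-0.0011 -1.     -0.0019] [0.7 2.2 0.1] 0.749887306217911
```

View pics/w1.png

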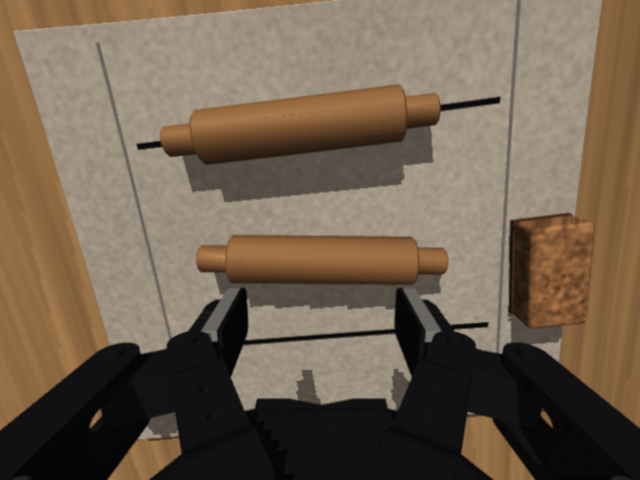

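```bash
python3 - <<'E'
from m import *
f=grab("wrist"); st(); meas(f,(198,258),(448,261),(180,346),(488,325))
print(w2p(f,[.5548,-.0454,.044]),w2p(f,[.5548,-.0454,.028]),p2w(f,138,147,.012),p2w(f,499,100,.012))
g=grab("top"); t=lambda x,y:p2w(g,260+x/4-.4,130+y/4-.4,.012); print(t(136,116),t(135,488))
E
```

```text
2.7333 [ 0.5562 -0.0399  0.102 ] yaw -5.81 tilt [-1.0e-04 -1.0e+00 -2.8e-03] [-0.3  0.3 -0.1] 0.7525723415596957
rung [ 0.5571 -0.045   0.028 ] 0.1649 -6.48
line [ 0.5576 -0.1119  0.012 ] 0.233 -1.31
in line: x -0.0842 y 0.0743
in line: x 0.0801 y 0.0594
in line: x -0.0020 y 0.0669
[319.68816366 269.13087031] [319.77969358 260.36837698] [0.44555707 0.03774793 0.012     ] [0.67542966 0.04277387 0.012     ]
[0.67238737 0.04166578 0.012     ] [0.44389722 0.03661221 0.012     ]
```

```bash
python3 -m crank '{"linear":[[0,0.015,0.001],[0,0.015,0.001],[0,0.015,0.001],[0,0.01,0],[0,0,0]],"rot":[[0.001,0.003,0],[0,0,0],[0,0,0],[0,0,0],[0,0,0]]}'; python3 - <<'E'
from h import *
goal(.556,-.036,.044,-6.1)
E
```

```text
time_s: 3.2
eef_pos: [0.5591, -0.0379, 0.0486]
tool_rot: [-1.573, 0.075, -0.087]
force: [-0.0, -0.0, 0.1]
opening: 0.748
3.2 [ 0.5591 -0.0379  0.0486] yaw -5.9 tilt [ 0.0074 -1.     -0.0035] [-0.  -0.   0.1] 0.7482713358848073
lin [-0.0033  0.0045  0.0016]
rot [0.0035 0.0035 0.0074]
```

```bash
python3 -m crank '{"linear":[[-0.003,0.004,0.002],[0,0.002,0],[0,0.002,0],[0,0,0]],"rot":[[0.0035,0.0035,0.0074],[0,0,0],[0,0,0],[0,0,0]]}'; python3 -m crank '{"linear":[[0,0.002,0],[0,0,0]],"rot":[[0,0,0],[0,0,0]]}';python3 -m crank '{"linear":[[0,0.002,0],[0,0,0]],"rot":[[0,0,0],[0,0,0]]}'; python3 - <<'E'
from h import *
goal(.556,-.036,.036,-6.1)
E
```

```text
time_s: 3.53
eef_pos: [0.5567, -0.0361, 0.0415]
tool_rot: [-1.569, 0.084, -0.085]
force: [-0.3, -0.1, 0.1]
opening: 0.753
time_s: 3.7
eef_pos: [0.5571, -0.0362, 0.0401]
tool_rot: [-1.569, 0.083, -0.086]
force: [0.2, 0.3, 0.4]
opening: 0.75
time_s: 3.87
eef_pos: [0.5575, -0.0363, 0.0384]
tool_rot: [-1.569, 0.082, -0.087]
force: [-0.4, 0.5, 0.3]
opening: 0.749
3.8667 [ 0.5575 -0.0363  0.0384] yaw -6.17 tilt [ 2.9e-03 -1.0e+00  2.0e-04] [-0.4  0.5  0.3] 0.7485081034250486
lin [-0.0015  0.0024  0.0001]
rot [-0.0002 -0.0012  0.0029]
```

```bash
for i in 1; do python3 -m crank '{"linear":[[-0.001,0.002,0],[0,0,0]],"rot":[[0,0,0.003],[0,0,0]]}'; done;python3 -m crank '{"linear":[[0,0.0015,0],[0,0,0]],"rot":[[0,0,0],[0,0,0]]}';python3 -m crank '{"linear":[[0,0.001,0],[0,0,0]],"rot":[[0,0,0],[0,0,0]]}'
```

```text
time_s: 4.03
eef_pos: [0.5575, -0.0361, 0.0377]
tool_rot: [-1.568, 0.083, -0.086]
force: [-2.7, 0.3, 5.4]
opening: 0.749
time_s: 4.2
eef_pos: [0.5575, -0.0357, 0.0378]
tool_rot: [-1.567, 0.083, -0.087]
force: [-0.3, -0.4, 2.5]
opening: 0.747
time_s: 4.37
eef_pos: [0.5576, -0.0354, 0.0379]
tool_rot: [-1.566, 0.082, -0.087]
force: [0.4, -0.3, 1.7]
opening: 0.75
```

```bash
python3 -m crank '{"linear":[[0,0.0015,-0.003],[0,0.0015,-0.005],[0,0.0015,-0.005],[0,0.0015,-0.005],[0,0.0015,-0.005]],"rot":[[0,-0.004,0],[0,-0.006,0],[0,-0.006,0],[0,-0.006,0],[0,-0.006,0]]}'; python3 - <<'E'
from h import *
goal(.556,-.045,.036,-6.1)
E
```

```text
time_s: 4.78
eef_pos: [0.5552, -0.056, 0.0377]
tool_rot: [-1.56, 0.058, -0.068]
force: [-4.1, 1.1, 22.2]
opening: 0.752
4.7833 [ 0.5552 -0.056   0.0377] yaw -4.61 tilt [ 0.0056 -0.9999  0.0097] [-4.1  1.1 22.2] 0.7515531813737144
lin [-0.0001  0.0018  0.011 ]
rot [-0.0097  0.026   0.0054]
```

```bash
python3 -m crank '{"linear":[[0,0.0005,-0.005],[0,0.0003,-0.005],[0,0.0003,-0.005],[0,0.0003,-0.002],[0,0,0]],"rot":[[-0.004,-0.006,0.003],[-0.004,-0.006,0.002],[0,-0.006,0],[0,-0.003,0],[0,0,0]]}';  python3 -m crank '{"linear":[[0,-0.003,0],[0,-0.01,0],[0,-0.02,0],[0,-0.03,0.015],[0,0,0.02],[0,0,0],[0,0,0]],"rot":[[0,0,0],[0,0,0],[0,0,0],[0,0,0],[0,0,0],[0,0,0],[0,0,0]]}'; python3 - <<'E'
from h import *
st(); f=grab("wrist"); save(f,"w2.png")
E
```

```text
time_s: 5.2
eef_pos: [0.5535, -0.0758, 0.0377]
tool_rot: [-1.569, 0.045, -0.048]
force: [-1.4, 0.4, 5.3]
opening: 0.751
time_s: 5.78
eef_pos: [0.5553, -0.0411, 0.1046]
tool_rot: [-1.569, 0.048, -0.048]
force: [-0.5, -1.0, -0.1]
opening: 0.749
5.7833 [ 0.5553 -0.0411  0.1046] yaw -3.52 tilt [-0.     -1.      0.0015] [-0.5 -1.  -0.1] 0.7494809931553496
```

View pics/w2.png

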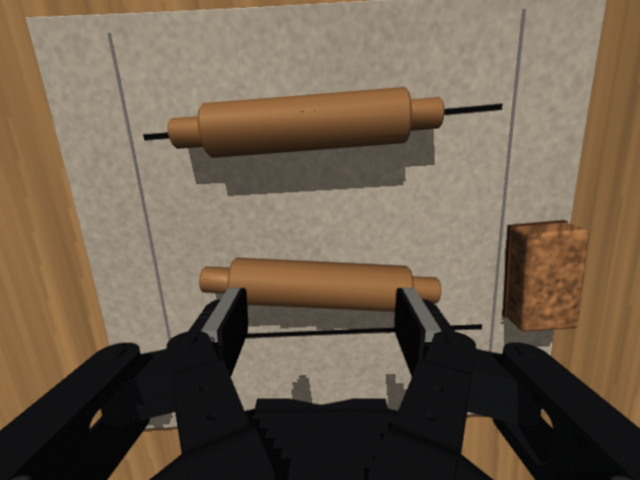

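```bash
python3 - <<'E'
from m import *
f=grab("wrist"); st(); meas(f,(201,278.5),(440,290),(178,338),(481,326.5))
E
```

```text
5.8833 [ 0.5549 -0.0412  0.1038] yaw -3.53 tilt [-0.0012 -1.      0.0017] [-0.1  0.8 -0.9] 0.7499571002686234
rung [ 0.554 -0.066  0.028] 0.1634 -6.49
line [ 0.557  -0.1126  0.012 ] 0.231 -1.05
in line: x -0.0852 y 0.0543
in line: x 0.0775 y 0.0388
in line: x -0.0038 y 0.0465
```

```bash
python3 - <<'E'
from h import *
goal(.556,-.057,.05,-9.5)
E
python3 -m crank '{"linear":[[0,0.014,-0.005],[0,0.014,-0.005],[0,0.014,-0.004],[0,0.01,-0.002],[0,0,0],[0,0,0]],"rot":[[0.0016,0.05,-0.001],[0,0.05,0],[0,0.005,0],[0,0,0],[0,0,0],[0,0,0]]}' -1;  python3 - <<'E'
from h import *
goal(.5555,-.057,.036,-9.5)
E
```

```text
5.8833 [ 0.5549 -0.0412  0.1038] yaw -3.53 tilt [-0.0012 -1.      0.0017] [-0.1  0.8 -0.9] 0.7499571002686234
lin [ 0.0021  0.0538 -0.0158]
rot [-0.0016  0.1041 -0.0013]
time_s: 6.38
eef_pos: [0.5519, -0.0606, 0.0485]
tool_rot: [-1.564, 0.138, -0.134]
force: [1.0, 0.5, 0.3]
opening: 0.999
6.3833 [ 0.5519 -0.0606  0.0485] yaw -9.95 tilt [-0.0028 -1.      0.002 ] [1.  0.5 0.3] 0.9989982832570612
lin [0.0029 0.0125 0.0042]
rot [-0.002  -0.0079 -0.0027]
```

```bash
python3 -m crank '{"linear":[[0.003,0.008,0.004],[0,0.003,0],[0,0,0]],"rot":[[-0.002,-0.006,-0.0027],[0,0,0],[0,0,0]]}'; python3 -m crank '{"linear":[[0,0.002,0],[0,0,0]],"rot":[[0,0,0],[0,0,0]]}';python3 -m crank '{"linear":[[0,0.002,0],[0,0,0]],"rot":[[0,0,0],[0,0,0]]}';python3 -c "
from h import *
goal(.5555,-.057,.03,-9.5)"
```

```text
time_s: 6.63
eef_pos: [0.5563, -0.0571, 0.0373]
tool_rot: [-1.567, 0.13, -0.132]
force: [0.6, -0.4, 0.3]
opening: 1.0
time_s: 6.8
eef_pos: [0.5568, -0.0565, 0.0354]
tool_rot: [-1.567, 0.129, -0.131]
force: [0.0, -0.8, -1.3]
opening: 0.996
time_s: 6.97
eef_pos: [0.557, -0.0562, 0.0337]
tool_rot: [-1.567, 0.128, -0.131]
force: [-1.1, 0.0, 0.1]
opening: 0.997
6.9667 [ 0.557  -0.0562  0.0337] yaw -9.47 tilt [ 2.2e-03 -1.0e+00  5.0e-04] [-1.1  0.   0.1] 0.9970836936223874
lin [-0.0014  0.0036 -0.001 ]
rot [-0.0005  0.0006  0.0022]
```

```bash
python3 -m crank '{"linear":[[-0.001,0.002,-0.001],[0,0.0015,0],[0,0,0]],"rot":[[0,0,0.003],[0,0,0.001],[0,0,0]]}';python3 -m crank '{"linear":[[0,0.0015,0],[0,0.001,0]],"rot":[[0,0,0],[0,0,0]]}';python3 -c "
from h import *
goal(.5555,-.057,.03,-9.5)"
```

```text
time_s: 7.22
eef_pos: [0.5561, -0.0571, 0.0308]
tool_rot: [-1.566, 0.13, -0.129]
force: [-0.5, 0.5, 5.7]
opening: 0.998
time_s: 7.38
eef_pos: [0.5562, -0.0571, 0.0302]
tool_rot: [-1.565, 0.13, -0.13]
force: [-6.0, 2.1, 21.1]
opening: 1.001
7.3833 [ 0.5562 -0.0571  0.0302] yaw -9.48 tilt [ 4.0e-04 -1.0e+00  1.9e-03] [-6.   2.1 21.1] 1.0009913211258892
lin [-0.0007  0.0002  0.    ]
rot [-0.0019  0.0003  0.0004]
```

```bash
python3 -m crank '{"linear":[[0,0.0005,-0.003],[0,0.0006,-0.005],[0,0.0006,-0.005],[0,0.0006,-0.005],[0,0.0006,-0.005]],"rot":[[-0.002,-0.015,0],[-0.001,-0.019,0],[-0.001,-0.019,0],[-0.001,-0.019,0],[-0.001,-0.019,0]]}';python3 -c "
from h import *
goal(.5555,-.057,.03,-9.5)"
```

```text
time_s: 7.8
eef_pos: [0.5543, -0.0795, 0.0308]
tool_rot: [-1.572, 0.053, -0.059]
force: [-0.0, 0.7, 9.1]
opening: 0.999
7.8 [ 0.5543 -0.0795  0.0308] yaw -4.07 tilt [ 0.0042 -1.     -0.0022] [-0.   0.7  9.1] 0.9985368700384264
lin [-0.0004  0.0007  0.0225]
rot [0.002  0.0947 0.0043]
```

```bash
python3 -m crank '{"linear":[[0,0.001,-0.005],[0,0.0007,-0.005],[0,0.0007,-0.003],[0,0,0]],"rot":[[0.001,-0.019,0.004],[0.0,-0.019,0],[0,-0.012,0],[0,0,0]]}';  python3 -m crank '{"linear":[[0,-0.003,0],[0,-0.01,0],[0,-0.02,0],[0,-0.03,0.015],[0,-0.01,0.02],[0,0,0.015],[0,0,0],[0,0,0]],"rot":[[0,0,0],[0,0,0],[0,0,0],[0,0,0],[0,0,0],[0,0,0],[0,0,0],[0,0,0]]}'; python3 - <<'E'
from h import *
st(); f=grab("wrist"); save(f,"w3.png")
E
```

```text
time_s: 8.13
eef_pos: [0.554, -0.0949, 0.0311]
tool_rot: [-1.572, 0.015, -0.019]
force: [0.0, 0.5, 0.3]
opening: 0.999
time_s: 8.8
eef_pos: [0.5547, -0.0435, 0.1106]
tool_rot: [-1.571, 0.018, -0.022]
force: [0.4, 0.1, -0.3]
opening: 1.0
8.8 [ 0.5547 -0.0435  0.1106] yaw -1.43 tilt [ 2.5e-03 -1.0e+00 -1.0e-04] [ 0.4  0.1 -0.3] 1.0002096877752031
```

View pics/w3.png

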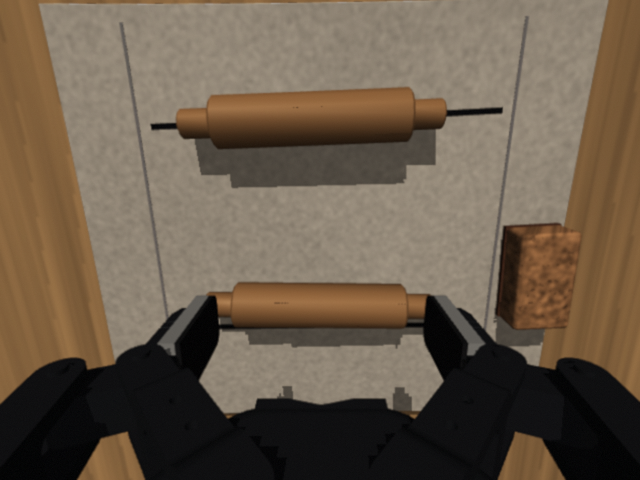

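```bash
python3 - <<'E'
from h import *
f=grab("wrist"); save(f,"w4.png",(190,265,450,345),3)
E
```

```text
(no output)
```

View pics/w4.png

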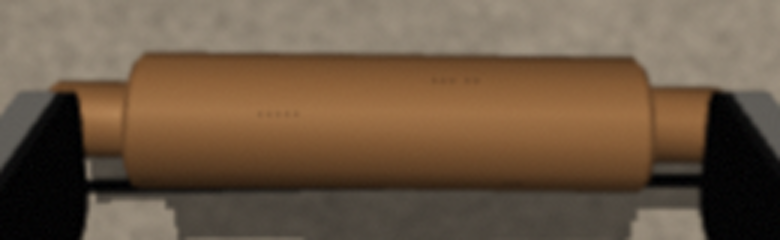

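```bash
python3 - <<'E'
from m import *
f=grab("wrist"); st(); meas(f,(223.3,304.7),(420,306.2),(225,326.7),(416.7,325))
E
```

```text
8.95 [ 0.5543 -0.0446  0.1097] yaw -1.53 tilt [ 1.2e-03 -1.0e+00 -4.0e-04] [-0.1 -0.5  0. ] 1.000783879865887
rung [ 0.5543 -0.0885  0.028 ] 0.1405 -2.04
line [ 0.553  -0.1141  0.012 ] 0.1493 -1.0
in line: x -0.0694 y 0.0269
in line: x 0.0711 y 0.0243
in line: x 0.0009 y 0.0256
```

```bash
python3 -m crank '{"linear":[[0,0.014,-0.01],[0,0.016,-0.01],[0,0.017,-0.01],[0,0.017,-0.005],[0,0.007,-0.001],[0,0,0],[0,0,0]],"rot":[[0,0.013,0.001],[0,0.013,0],[0,0,0],[0,0,0],[0,0,0],[0,0,0],[0,0,0]]}' -1;  python3 - <<'E'
from h import *
goal(.5545,-.0805,.033,-3)
E
```

```text
time_s: 9.53
eef_pos: [0.5512, -0.0883, 0.0342]
tool_rot: [-1.572, 0.051, -0.046]
force: [0.3, -0.1, 0.4]
opening: 1.0
9.5333 [ 0.5512 -0.0883  0.0342] yaw -3.53 tilt [-0.0031 -1.     -0.0023] [ 0.3 -0.1  0.4] 0.9999375204501573
lin [0.0028 0.0012 0.008 ]
rot [ 0.0022 -0.0093 -0.0031]
```

```bash
python3 -m crank '{"linear":[[0.0025,0,0.007],[0,0.001,0.001],[0,0,0]],"rot":[[0.002,-0.006,-0.003],[0,0,0],[0,0,0]]}';python3 -m crank '{"linear":[[0,0.0015,0],[0,0.001,0],[0,0,0]],"rot":[[0,0,0],[0,0,0],[0,0,0]]}';python3 -c "
from h import *
goal(.5545,-.0805,.031,-3)"
```

```text
time_s: 9.78
eef_pos: [0.555, -0.0796, 0.0345]
tool_rot: [-1.57, 0.042, -0.044]
force: [-1.2, -1.0, -0.4]
opening: 1.001
time_s: 10.03
eef_pos: [0.5561, -0.078, 0.0333]
tool_rot: [-1.57, 0.038, -0.044]
force: [0.1, 0.1, 0.1]
opening: 0.996
10.0333 [ 0.5561 -0.078   0.0333] yaw -3.02 tilt [ 3.9e-03 -1.0e+00  6.0e-04] [0.1 0.1 0.1] 0.9964346992309748
lin [-0.0015  0.0023 -0.0026]
rot [-0.0006 -0.0003  0.0039]
```

```bash
python3 -m crank '{"linear":[[-0.0015,0.0015,-0.0025],[0,0.001,0]],"rot":[[0,0,0.004],[0,0,0.001]]}';python3 -m crank '{"linear":[[0,0.0012,0],[0,0.0012,0]],"rot":[[0,0,0],[0,0,0]]}';python3 -c "
from h import *
goal(.5545,-.1065,.031,-1)"
```

```text
time_s: 10.2
eef_pos: [0.5547, -0.0803, 0.0312]
tool_rot: [-1.57, 0.041, -0.04]
force: [0.4, -0.7, -0.2]
opening: 1.005
time_s: 10.37
eef_pos: [0.5549, -0.0805, 0.0303]
tool_rot: [-1.569, 0.041, -0.042]
force: [-6.2, 1.5, 29.9]
opening: 1.001
10.3667 [ 0.5549 -0.0805  0.0303] yaw -3.0 tilt [ 5.0e-04 -1.0e+00  1.2e-03] [-6.2  1.5 29.9] 1.0014847054737757
lin [ 0.001  -0.0007 -0.026 ]
rot [-0.0012 -0.0349  0.0005]
```

```bash
python3 -m crank '{"linear":[[0,0.0002,-0.003],[0,0.0006,-0.005],[0,0.0006,-0.005],[0,0.0007,-0.005],[0,0.0007,-0.005],[0,0.0005,-0.002],[0,0,0]],"rot":[[-0.001,-0.007,0],[-0.001,-0.008,0],[-0.001,-0.008,0],[0,-0.008,0],[0,-0.006,0.001],[0,0,0],[0,0,0]]}';  python3 -m crank '{"linear":[[0,-0.003,0],[0,-0.01,0],[0,-0.02,0],[0,-0.03,0.02],[0,-0.015,0.025],[0,0,0.02],[0,0,0],[0,0,0]],"rot":[[0,0,0],[0,0,0],[0,0,0],[0,0,0],[0,0,0],[0,0,0],[0,0,0],[0,0,0]]}' -0.2; python3 - <<'E'
from h import *
st(); f=grab("wrist"); save(f,"w5.png",(160,240,480,360),2.5)
E
```

```text
time_s: 10.95
eef_pos: [0.5542, -0.1087, 0.031]
tool_rot: [-1.572, 0.012, -0.016]
force: [0.0, 0.2, 0.7]
opening: 1.001
time_s: 11.62
eef_pos: [0.5554, -0.0451, 0.1135]
tool_rot: [-1.573, 0.016, -0.02]
force: [-0.4, -0.2, -0.2]
opening: 0.597
11.6167 [ 0.5554 -0.0451  0.1135] yaw -1.34 tilt [ 0.0027 -1.     -0.002 ] [-0.4 -0.2 -0.2] 0.5965463024893503
```

View pics/w5.png

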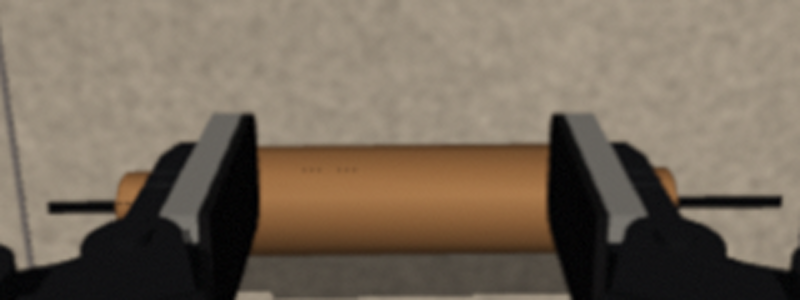

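```bash
python3 - <<'E'
from m import *
f=grab("wrist"); st(); q=lambda x,y:(160+x/2.5,240+y/2.5); meas(f,q(117,202),q(677,197.5),q(49,208),q(782,201))
goal(.555,-.015,.18,-1)
E
```

```text
11.7167 [ 0.5551 -0.0457  0.1129] yaw -1.4 tilt [ 0.0017 -1.     -0.0019] [ 0.  -0.6 -0.1] 0.598507406411001
rung [ 0.5529 -0.1027  0.028 ] 0.1643 -0.93
line [ 0.5584 -0.1134  0.012 ] 0.2302 -0.82
in line: x -0.0878 y 0.0107
in line: x 0.0766 y 0.0104
in line: x -0.0056 y 0.0106
11.7167 [ 0.5551 -0.0457  0.1129] yaw -1.4 tilt [ 0.0017 -1.     -0.0019] [ 0.  -0.6 -0.1] 0.598507406411001
lin [-0.0007 -0.0672  0.0305]
rot [ 0.0019 -0.007   0.0017]
```

```bash
python3 -m crank '{"linear":[[0,0.014,-0.011],[0,0.016,-0.012],[0,0.017,-0.012],[0,0.017,-0.009],[0,0.011,-0.001],[0,0,0],[0,0,0]],"rot":[[0,-0.004,0.001],[0,-0.003,0],[0,0,0],[0,0,0],[0,0,0],[0,0,0],[0,0,0]]}' -1;  python3 - <<'E'
from h import *
goal(.5535,-.0967,.033,-1)
E
```

```text
time_s: 12.3
eef_pos: [0.5527, -0.0989, 0.0329]
tool_rot: [-1.574, 0.021, -0.017]
force: [-0.7, 0.3, -0.0]
opening: 0.996
12.3 [ 0.5527 -0.0989  0.0329] yaw -1.37 tilt [-0.0023 -1.     -0.0037] [-0.7  0.3 -0. ] 0.9955064464989043
lin [ 0.0008 -0.0001  0.0022]
rot [ 0.0037 -0.0065 -0.0023]
```

```bash
python3 -m crank '{"linear":[[0.0005,0,0.002],[0,0.0005,0],[0,0,0]],"rot":[[0.0037,-0.0065,-0.002],[0,0,0],[0,0,0]]}';python3 -m crank '{"linear":[[0,0.0012,0],[0,0,0]],"rot":[[0,0,0],[0,0,0]]}';python3 -c "
from h import *
goal(.5535,-.0967,.031,-1)"
```

```text
time_s: 12.55
eef_pos: [0.5536, -0.0961, 0.0334]
tool_rot: [-1.57, 0.013, -0.013]
force: [-1.3, -0.1, -0.3]
opening: 0.997
time_s: 12.72
eef_pos: [0.5544, -0.0951, 0.0334]
tool_rot: [-1.57, 0.01, -0.013]
force: [0.8, -1.0, -0.1]
opening: 0.999
12.7167 [ 0.5544 -0.0951  0.0334] yaw -0.85 tilt [ 0.0023 -1.      0.001 ] [ 0.8 -1.  -0.1] 0.9993884615664823
lin [-0.0008  0.0024 -0.0016]
rot [-0.001   0.0026  0.0023]
```

```bash
python3 -m crank '{"linear":[[-0.0008,0.002,-0.0016],[0,0.001,0]],"rot":[[-0.001,0.002,0.0025],[0,0,0.001]]}';python3 -m crank '{"linear":[[0,0.0012,0],[0,0.0009,0]],"rot":[[0,0,0],[0,0,0]]}';python3 -c "
from h import *
goal(.5545,-.118,.031,-1)"
```

```text
time_s: 12.88
eef_pos: [0.5541, -0.0962, 0.0312]
tool_rot: [-1.571, 0.012, -0.013]
force: [0.1, -0.1, -0.4]
opening: 1.004
time_s: 13.05
eef_pos: [0.5543, -0.0961, 0.0305]
tool_rot: [-1.57, 0.012, -0.013]
force: [-4.1, 0.9, 21.3]
opening: 0.999
13.05 [ 0.5543 -0.0961  0.0305] yaw -0.91 tilt [ 1.1e-03 -1.0e+00  3.0e-04] [-4.1  0.9 21.3] 0.9985028713504843
lin [ 0.0006 -0.0005 -0.0219]
rot [-0.0003  0.0015  0.0011]
```

```bash
python3 -m crank '{"linear":[[0,0.0003,-0.003],[0,0.0006,-0.005],[0,0.0007,-0.005],[0,0.0008,-0.004],[0,0.0008,-0.0015],[0,0.0006,0],[0,0.0002,0]],"rot":[[0,0,0],[0,0,0],[0,0,0],[0,0,0],[0,0,0],[0,0,0],[0,0,0]]}'; python3 -m crank '{"linear":[[0,-0.003,0],[0,-0.01,0],[0,-0.02,0],[0,-0.03,0.02],[0,-0.03,0.03],[0,-0.02,0.03],[0,0,0.015],[0,0,0],[0,0,0]],"rot":[[0,0,0],[0,0,0],[0,0,0],[0,0,0],[0,0,0],[0,0,0],[0,0,0],[0,0,0],[0,0,0]]}' ; python3 - <<'E'
from h import *
st(); f=grab("wrist"); save(f,"w6.png",(160,220,480,340),2.5)
E
```

```text
time_s: 13.63
eef_pos: [0.554, -0.116, 0.031]
tool_rot: [-1.57, 0.011, -0.016]
force: [-1.0, 0.2, 3.3]
opening: 1.007
time_s: 14.38
eef_pos: [0.5553, -0.0196, 0.1525]
tool_rot: [-1.569, 0.014, -0.02]
force: [0.1, -0.4, 0.0]
opening: 1.003
14.3833 [ 0.5553 -0.0196  0.1525] yaw -1.24 tilt [ 0.0037 -1.      0.0021] [ 0.1 -0.4  0. ] 1.0025671538393364
```

View pics/w6.png

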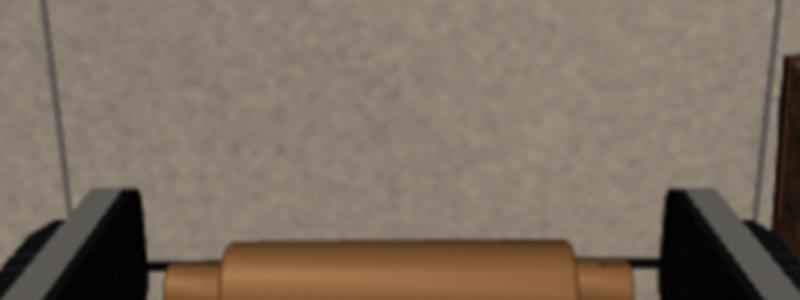

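```bash
python3 - <<'E'
from h import *
f=grab("wrist"); st(); save(f,"w7.png",(200,300,440,380),3.3); np.save("s.npy",0)
import pickle; pickle.dump(f,open("f.pkl","wb"))
E
```

```text
14.4833 [ 0.5549 -0.0207  0.1516] yaw -1.33 tilt [ 0.0023 -1.      0.0018] [ 0.2 -0.1  0.5] 1.0006708662266228
```

View pics/w7.png

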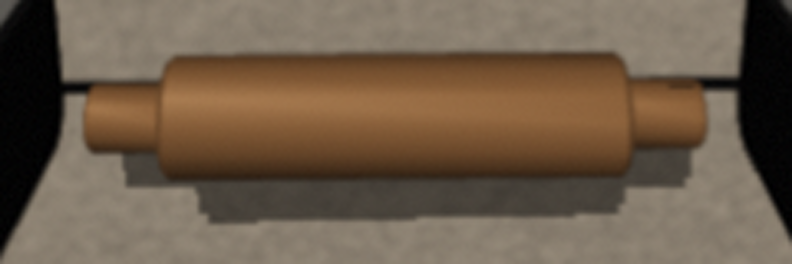

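```bash
python3 - <<'E'
from m import *
import pickle; f=pickle.load(open("f.pkl","rb")); st(); q=lambda x,y:(200+x/3.3,300+y/3.3); meas(f,q(85,119),q(706,113),q(70,88),q(730,84))
E
```

```text
14.4833 [ 0.5549 -0.0207  0.1516] yaw -1.33 tilt [ 0.0023 -1.      0.0018] [ 0.2 -0.1  0.5] 1.0006708662266228
rung [ 0.553  -0.1136  0.028 ] 0.1637 -0.78
line [ 0.5543 -0.114   0.012 ] 0.1829 -1.0
in line: x -0.0831 y 0.0001
in line: x 0.0806 y 0.0007
in line: x -0.0013 y 0.0004
```

```bash
python3 -c "
from h import *
st(); ctrl.finish_job(); st()"
```

```text
14.4833 [ 0.5549 -0.0207  0.1516] yaw -1.33 tilt [ 0.0023 -1.      0.0018] [ 0.2 -0.1  0.5] 1.0006708662266228
the job is handed in; nothing more can be done
the job is handed in; nothing more can be done
```

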